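# Open the spring lid of a cuvette reader

### The job

Press the orange release tab on the front of the white cuvette reader so that its grey lid springs up ajar, then push the lid over backwards until it stays fully open, and move clear. Only touch and push with the fingers: do not lift or shift the reader, and leave the cartons, bottle and dish around it where they are.

Things in the scene. Friction and masses are not known exactly. Their poses are not given: they have to be found in the camera images.
- reader: white cuvette reader with a blue band, loose, 1.0 to 1.7 kg, on rubber feet. Origin: centre of its underside; x to its back, y to its left, z up. Case: x -65 to +75, y +-55 mm, 55 mm high. In the top, between two side cheeks (tops z = 55 mm), a chamber 88 mm wide is covered by the grey lid; display on the deck behind it. The orange tab stands out in front.
- tab_pad (a point): spot to press: top of the ribbed orange pad, at reader (-101, 0, 36) mm at rest. Pad 40 x 40 x 6 mm (reader x -114 to -74), level, 30 mm of air below. It tips on a pin along y at reader (-72, 0, 30). Behind it an upright 16 mm wide rises to z = 59 and hooks over the lid's lip; as the pad goes down this hook swings forward, up to 10 mm, off the lid: press the front half of the pad.
- latch_tab (a joint): angle of the tab (rad): 0 at rest, 0.35 fully down. The lid is let go at about 0.16 (pad spot about 5 mm down). The spring needs about 1 N to start and 3.5 N fully down; it returns by itself.
- lid_edge (a point): middle of the lid's front edge, half-way through its thickness; moves with the lid. Lid: grey plate with a blue panel, 6 mm thick, 86 mm wide, a lip 30 mm wide at its front, 75 mm from hinge to edge. Shut, the edge is at reader (-60, 0, 50) mm; sprung up, at about (-37, 0, 104) mm.
- lid_hinge (a point): middle of the lid's hinge line on the reader, at reader (15, 0, 50) mm; the hinge runs along the reader's y.
- lid (a joint): lid angle (rad): 0 shut and latched, about 0.80 when sprung up on its steel plunger, 1.57 upright, 1.95 fully open against its stop (leaning back). The hinge is free: let go short of upright it drops back to 0.80, past upright it falls open by its own weight (60 g). A rubbery fingertip grips the edge: move it round the hinge with the edge.
- blue_carton: flat white carton with blue top, 90 x 64 x 24 mm, loose; origin: centre of its underside. Leave alone.
- orange_carton: white medicine carton with a picture of oranges, 32 x 93 x 57 mm, loose; origin: centre of its underside. Leave alone.
- brown_bottle: brown bottle with white cap, 38 mm wide, 78 mm high, loose; origin: centre of its underside. Leave alone.
- petri_dish: shut clear petri dish, 56 mm wide, 12 mm high, loose; origin: centre of its underside. Leave alone.

How it is judged:
By the outcome, as a careful person would: the job done as asked, in the order asked, and still so for the second after the job is handed in, with the robot touching nothing.
It also fails if it takes over 43 s, if anything falls off the work surface, if the arm or the gripper's body presses on something with over 40 N, if the wrist force passes 120 N, or if a joint passes its speed limit or range.

### The arm

A 7-joint arm with a two-finger parallel gripper is mounted at the origin on a cart in front of the work surface, level with it; the furniture and walls round the work are solid. World frame = base frame: x ahead of the robot, y to its left, z up, the work surface at z = 0. Lengths are in m, angles in rad, forces in N, time in s.
With the tool pointing down it reaches from about 0.425 to 0.925 m from the base axis. Payload 6.8 kg.
Tool frame: the origin (TCP) lies midway between the tips of the shut fingers; the grasp point (between the pads) lies 19 mm behind it; z points along the fingers, y is the line along which they close (so a half turn about z gives the same grasp; the last joint's range is limited). The gripper opens to 85 mm and grips with 20 to 120 N. Pads are 22 mm wide; open, the fingers measure 114 mm over their backs; the gripper's body (76 mm by 85 mm) begins 54 mm behind the grasp point. The pads swing forward as they close: fully open they stand 13 mm farther back than shut.
Start: joints at [1.146, 0.477, 0.022, 1.555, -0.011, 1.109, -0.083], TCP at [0.21, -0.641, 0.231] pointing down, gripper open.
Joint ranges: [-2.96, 2.96], [-0.34, 2.1], [-1.41, 1.46], [0.24, 2.44], [-1.37, 4.51], [0.17, 1.92], [-2.96, 2.96]. Speed limits (rad/s): [2.39, 2.39, 3.14, 3.14, 3.14, 3.14, 3.14].

### API

Orientations are given as a unit quaternion [w, x, y, z].
In Python, from station import * gives the robot as it stands.
- The arm moves only by the shell command python3 -m creep 'ROWS' [FORCE]. ROWS is JSON, a list of rows, each a list of 7 numbers: the gripper command: -1 is shut, 1 is fully open, values between are in proportion, then the shift along the world's x, y, z in mm, then the turn, a rotation vector about the world's x, y, z in rad. A call has 1 to 5 rows; each row shifts and turns the commanded pose from where the row before left it; what a row does not reach is not made up. A row lasts 1/8 s, in which the tool goes at most 62.5 mm and 10.7 degrees, less where a joint would pass 70% of its speed; a pose out of reach is approached as far as the arm can. A call is refused whole if a number of a shift passes 62.5 or a number of a turn 0.188, either way. A call with a gripper value outside its range is refused whole. The fingers move at their own pace and stop on an object; FORCE is the grip in N (left out, the last holds). Time passes only in rows, so rows that do not move let the fingers close. It gives the time, the measured TCP pose, the force, the opening and the grip force at its end, in the units of the state.
- get_obs(): the state, without advancing time (a new reading comes with each control period).
- read_camera(name): name is "side" or "top"; returns (picture, depth): 384x512x3 uint8, red, green, blue; 384x512 float32, m along the optical axis (not along the pixel's ray), 0 where there is no reading.
- camera_params(name): a dict with "intrinsics" (3x3 intrinsics, pixels), "cam_to_world" (4x4, takes a point from camera to world coordinates). Camera axes: x right, y up, looking along -z (the intrinsics and any distortion apply to the point x, -y, -z); pixel columns grow to the right and rows downward; lengths in m; the calibration is good to about 2 mm. A picture is of the moment at which its call begins. camera_params takes no time and is no camera call.
- hand_in(): hands the job in; it is judged then, once.
The state is a dict: "t": time; "q": joint angles; "joint_vel": joint speeds; "joint_torque": joint torques, N m; "eef_pos": TCP position; "tool_rot": TCP orientation; "contact_force": force on the tool from outside, world axes, zero at the start; "torque": the same for the moment, N m; "gripper_width": opening from 0.0 (shut) to 1.0 (fully open); "grasp_force": force on a finger pad.
Only numpy, scipy, OpenCV 4.12 (cv2) and the standard library are available. Lean on these libraries where they do the work, as an engineer would, in place of code of your own. Each camera call takes 0.05 s, during which the arm holds its last target. There are 200 camera calls.

## Working session

There is one attempt and no reset: what is moved stays moved. The work goes in short steps, Python scripts to look and compute and a shell command to move; the robot and the scene stay as the last step left them, time stands still between calls to the robot, and variables do not carry over. Pictures are saved under pics/ and viewed, at most 10 in all, crops included, and the job is handed in when it is done.

```bash
mkdir -p pics; cat > h.py <<'E'
from station import *
import numpy as np, cv2
def snap(n,f):
    p,d=read_camera(n); cv2.imwrite('pics/'+f,p[:,:,::-1]); np.savez('pics/'+n+'.npz',p=p,d=d); return p,d
def pt(n,u,v,d):
    c=camera_params(n);K=np.array(c['intrinsics']);T=np.array(c['cam_to_world'])
    r=np.linalg.inv(K)@np.array([u,v,1.])*d
    return (T@np.array([r[0],-r[1],-r[2],1]))[:3]
def ray(n,u,v,z):
    a=pt(n,u,v,0);b=pt(n,u,v,1);return a+(b-a)*(z-a[2])/(b[2]-a[2])
def cloud(n,p,d):
    c=camera_params(n);K=np.array(c['intrinsics']);T=np.array(c['cam_to_world'])
    v,u=np.mgrid[:d.shape[0],:d.shape[1]]
    r=np.stack([u,v,np.ones_like(u)],-1)@np.linalg.inv(K).T*d[...,None]
    return (r*[1,-1,-1])@T[:3,:3].T+T[:3,3]
E
python3 - <<'E'
from h import *
snap('top','t0.png');snap('side','s0.png')
for n in('top','side'):
    c=camera_params(n);print(n,np.round(c['intrinsics'],1).tolist(),np.round(c['cam_to_world'],3).tolist(),c.keys())
o=get_obs();print(o['t'],o['eef_pos'],o['tool_rot'])
E
```

```text
top [[432.8, 0.0, 253.0], [0.0, 432.8, 189.4], [0.0, 0.0, 1.0]] [[0.026, 0.985, -0.173, 0.311], [-1.0, 0.026, -0.001, -0.068], [0.003, 0.173, 0.985, 1.044], [0.0, 0.0, 0.0, 1.0]] dict_keys(['intrinsics', 'cam_to_world'])
side [[379.7, 0.0, 255.3], [0.0, 379.7, 186.5], [0.0, 0.0, 1.0]] [[-0.956, 0.145, -0.255, 0.264], [-0.293, -0.492, 0.82, 0.755], [-0.007, 0.858, 0.513, 0.584], [0.0, 0.0, 0.0, 1.0]] dict_keys(['intrinsics', 'cam_to_world'])
0.1 [ 0.2100726  -0.64093123  0.23042275] [-7.90727801e-04  9.87483229e-01  1.57721933e-01 -1.99750192e-04]
```

View pics/t0.png

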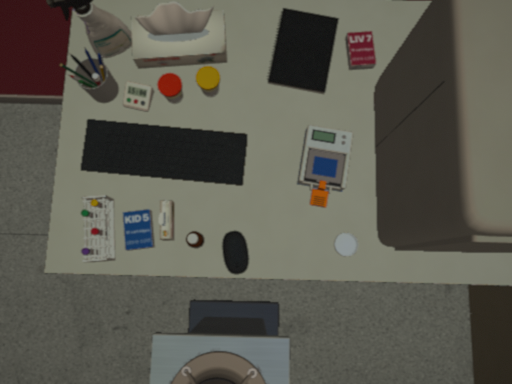

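View pics/s0.png

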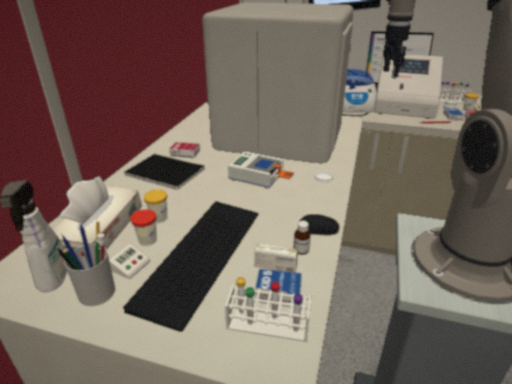

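The top view shows the reader at about (326,158), with its tab at (320,195) pointing at the robot. A tall cabinet stands to its right (column 375 onwards) and the dish is at (345,245). Next I measure the reader's pose and the clearances.

```bash
python3 - <<'E'
from h import *
z=np.load('pics/top.npz');p,d=z['p'],z['d'];X=cloud('top',p,d)
hsv=cv2.cvtColor(p,cv2.COLOR_RGB2HSV)
def blob(m,z):
    roi=np.zeros_like(m);roi[120:215,290:365]=1;m=m*roi
    cs,_=cv2.findContours(m,cv2.RETR_EXTERNAL,cv2.CHAIN_APPROX_NONE)
    c=max(cs,key=cv2.contourArea);r=cv2.minAreaRect(c)
    b=np.array([ray('top',u,v,z)[:2] for u,v in cv2.boxPoints(r)])
    mm=np.zeros_like(m);cv2.drawContours(mm,[c],-1,1,-1)
    print(r,b.round(3).tolist(),'ctr',ray('top',*r[0],z).round(4),'medz',np.median(X[mm>0],0).round(3))
    return mm
o=((hsv[...,0]<18)&(hsv[...,1]>170)&(hsv[...,2]>120)).astype(np.uint8)
mo=blob(o,.036)
bl=((hsv[...,0]>100)&(hsv[...,0]<125)&(hsv[...,1]>120)).astype(np.uint8)
blob(bl,.053)
# reader body by height
Z=X[...,2]; blob(((Z>.042)&(Z<.075)).astype(np.uint8),.055)
print('table z',np.median(X[100:140,260:280,2]))
cab=X[(Z>.12)&(X[...,0]>.2)&(X[...,1]<-.1)]
for lo in np.arange(.2,.75,.05):
    s=cab[(abs(cab[:,0]-lo)<.025)]; print(lo.round(2), s[:,1].max().round(3) if len(s) else None, s[:,2].max().round(2) if len(s) else None)
big=cv2.resize(p[115:265,270:400],None,fx=5,fy=4.0*1.0,interpolation=cv2.INTER_CUBIC)
cv2.imwrite('pics/t0c.png',cv2.resize(p[115:255,280:400],None,fx=4,fy=4,interpolation=cv2.INTER_CUBIC)[:,:,::-1])
E
```

```text
((318.78997802734375, 197.47000122070312), (15.556349754333496, 15.414929389953613), 8.130102157592773) [[0.456, -0.201], [0.493, -0.206], [0.488, -0.242], [0.452, -0.237]] ctr [ 0.4723 -0.2215  0.036 ] medz [ 0.473 -0.222  0.037]
((324.5491027832031, 166.43063354492188), (22.656522750854492, 16.954378128051758), 8.746162414550781) [[0.527, -0.203], [0.568, -0.209], [0.561, -0.262], [0.52, -0.256]] ctr [ 0.5437 -0.2325  0.053 ] medz [ 0.543 -0.231  0.055]
((325.985107421875, 158.7608184814453), (47.41262435913086, 62.64497375488281), 8.972625732421875) [[0.495, -0.17], [0.646, -0.192], [0.63, -0.303], [0.48, -0.278]] ctr [ 0.5618 -0.2356  0.055 ] medz [ 0.568 -0.235  0.055]
table z 0.0015771612166949334
0.2 None None
0.25 None None
0.3 None None
0.35 -0.365 0.45
0.4 -0.358 0.45
0.45 -0.358 0.46
0.5 -0.358 0.46
0.55 -0.358 0.46
0.6 -0.358 0.46
0.65 -0.358 0.46
0.7 -0.358 0.46
```

View pics/t0c.png

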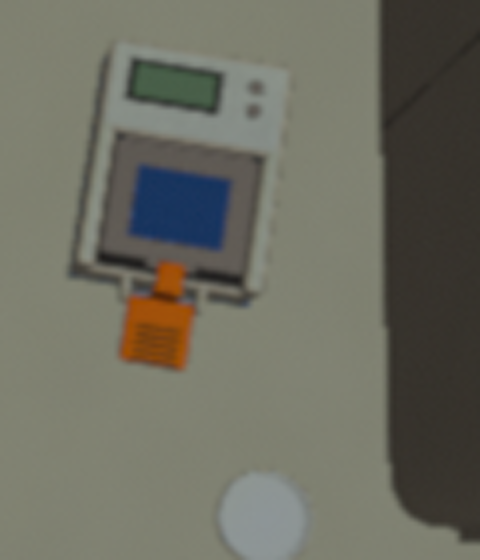

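The close-up confirms the pose: the tab is at the lower left of the reader and the hook at crop (170,280). I get yaw ≈ -8.4° and an origin of about (0.562, -0.235). I'll check the cabinet's front face and start along +y in front of it.

```bash
python3 - <<'E'
from h import *
z=np.load('pics/top.npz');p,d=z['p'],z['d'];X=cloud('top',p,d)
m=(X[...,2]>.12)&(X[...,1]<-.3)&(d>0)
for lo in np.arange(-.75,-.3,.05):
    s=X[m&(abs(X[...,1]-lo)<.025)]; print(lo.round(2), s[:,0].min().round(3) if len(s) else None)
E
python3 -m creep '[[-1,0,60,0,0,0,-0.1],[-1,0,60,0,0,0,-0.1],[-1,0,60,0,0,0,-0.1],[-1,0,60,0,0,0,-0.1]]' 30
```

```text
-0.75 None
-0.7 None
-0.65 None
-0.6 0.353
-0.55 0.353
-0.5 0.353
-0.45 0.353
-0.4 0.353
-0.35 0.365
t: 0.6
eef_pos: [0.2101, -0.3993, 0.231]
tool_rot: [-0.0, 0.999, -0.043, -0.0]
contact_force: [1.3, 0.1, 1.1]
gripper_width: 0.148
grasp_force: 0.0
```

```bash
python3 -m creep '[[-1,45,55,0,0,0,-0.06],[-1,45,50,0,0,0,0],[-1,45,40,0,0,0,0],[-1,50,25,-40,0,0,0],[-1,58,9,-40,0,0,0]]'
python3 -m creep '[[-1,0,0,-50,0,0,0],[-1,0,0,-20,0,0,0],[-1,0,0,0,0,0,0]]'
python3 - <<'E'
from h import *
for n in('top','side'):
    p,d=snap(n,n+'1.png')
    s=p[120:215,290:365] if n=='top' else p[120:215,220:345]
    cv2.imwrite(f'pics/{n}1c.png',cv2.resize(s,None,fx=6,fy=6,interpolation=cv2.INTER_CUBIC)[:,:,::-1])
E
python3 -c "
import cv2,numpy as np
a=cv2.imread('pics/top1c.png');b=cv2.imread('pics/side1c.png')
o=np.hstack([a,b]);print(o.shape);cv2.imwrite('pics/c1.png',cv2.resize(o,(800,380)))"
```

```text
t: 1.23
eef_pos: [0.4346, -0.2344, 0.1593]
tool_rot: [0.0, 0.997, -0.071, 0.001]
contact_force: [0.3, -0.7, 0.6]
gripper_width: 0.002
grasp_force: 0.0
t: 1.6
eef_pos: [0.4318, -0.2352, 0.0881]
tool_rot: [-0.001, 0.997, -0.071, -0.002]
contact_force: [-0.1, -0.2, -0.1]
gripper_width: 0.003
grasp_force: 0.0
(570, 1200, 3)
```

View pics/c1.png

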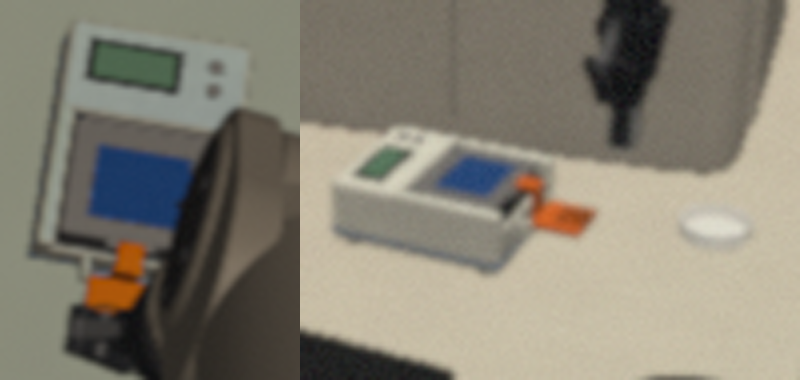

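The top view half-hides the pad behind the wrist, and the fingertips are in front of and above it. The side view shows them clear of everything. Next I move over the pad's front half.

```bash
python3 -m creep '[[-1,26,15,0,0,0,0],[-1,0,0,-38,0,0,0],[-1,0,0,0,0,0,0]]'
python3 -m creep '[[-1,0,0,-10,0,0,0],[-1,0,0,-4,0,0,0],[-1,0,0,0,0,0,0]]'
```

```text
t: 2.08
eef_pos: [0.4582, -0.2206, 0.0513]
tool_rot: [-0.0, 0.997, -0.071, -0.001]
contact_force: [-0.3, 0.0, 0.2]
gripper_width: 0.002
grasp_force: 0.0
t: 2.45
eef_pos: [0.4591, -0.2212, 0.0381]
tool_rot: [0.0, 0.997, -0.072, 0.0]
contact_force: [-0.3, -0.2, -0.1]
gripper_width: 0.004
grasp_force: 0.0
```

```bash
python3 -m creep '[[-1,0,0,-5,0,0,0],[-1,0,0,-4,0,0,0],[-1,0,0,0,0,0,0]]'
python3 -m creep '[[-1,0,0,-2,0,0,0],[-1,0,0,-2,0,0,0],[-1,0,0,0,0,0,0]]'
python3 - <<'E'
from h import *
p,d=snap('side','s2.png')
cv2.imwrite('pics/s2c.png',cv2.resize(p[110:215,220:345],None,fx=5,fy=5,interpolation=cv2.INTER_CUBIC)[:,:,::-1])
E
```

```text
t: 2.82
eef_pos: [0.4592, -0.2212, 0.0286]
tool_rot: [0.0, 0.997, -0.072, -0.0]
contact_force: [-1.4, -0.2, 2.7]
gripper_width: -0.006
grasp_force: 1.5
t: 3.2
eef_pos: [0.4594, -0.2213, 0.0254]
tool_rot: [0.0, 0.997, -0.072, 0.0]
contact_force: [-2.8, -0.1, 11.0]
gripper_width: -0.003
grasp_force: 5.7
```

View pics/s2c.png

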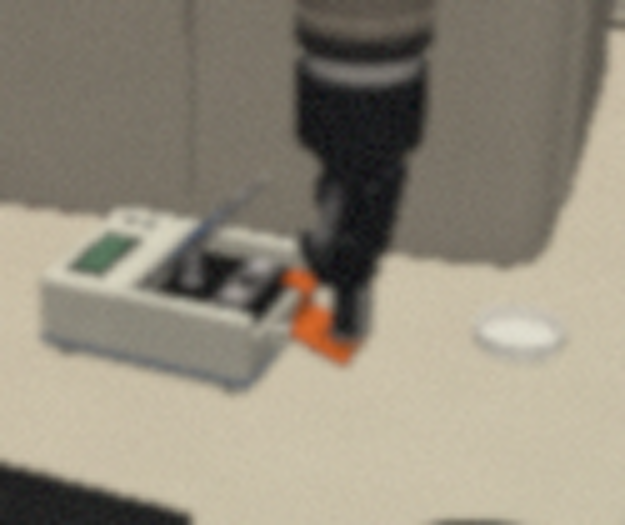

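The lid has sprung ajar: its edge is at crop (265,182), free of the hook, with the tab down. Now I raise the tool and approach the lid's edge.

```bash
python3 -m creep '[[-1,-4,0,20,0,0,0],[-1,-3,0,46,0,0,0],[-1,0,0,0,0,0,0]]'
python3 -m creep '[[-1,32,-5,0,0,0,0],[-1,0,0,0,0,0,0]]'
python3 - <<'E'
from h import *
p,d=snap('side','s3.png')
a=cv2.resize(p[110:215,220:345],None,fx=5,fy=5,interpolation=cv2.INTER_CUBIC)[:,:,::-1]
cv2.imwrite('pics/s3c.png',a)
E
```

```text
t: 3.62
eef_pos: [0.4542, -0.2216, 0.0933]
tool_rot: [0.001, 0.997, -0.072, 0.003]
contact_force: [0.2, 0.0, -0.8]
gripper_width: -0.0
grasp_force: 0.0
t: 3.88
eef_pos: [0.4862, -0.2256, 0.0902]
tool_rot: [-0.0, 0.997, -0.071, 0.001]
contact_force: [-1.1, -0.8, 0.3]
gripper_width: 0.001
grasp_force: 0.0
```

View pics/s3c.png

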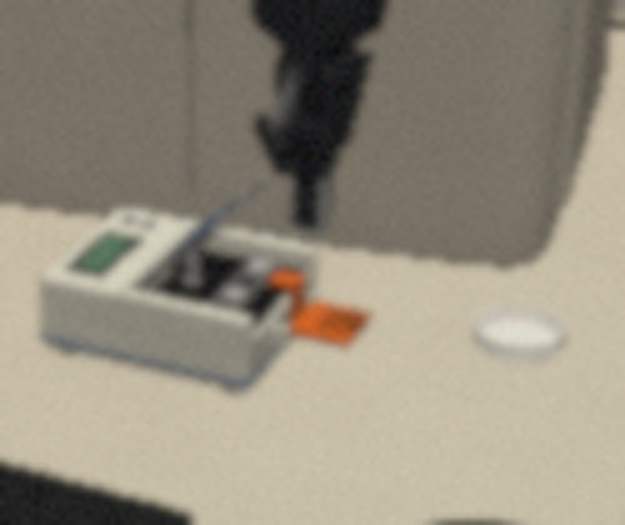

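The fingertips are at crop (310,222), just in front of and slightly below the lid edge at (265,182). Next I advance to contact and follow the arc round the hinge.

```bash
python3 -m creep '[[-1,13,-2,1,0,0,0],[-1,13,-2,0,0,0,0],[-1,6,-1,4,0,0,0],[-1,6,-1,4,0,0,0],[-1,0,0,0,0,0,0]]'
python3 -m creep '[[-1,7,-1,4,0,0,0],[-1,7,-1,3,0,0,0],[-1,7,-1,2,0,0,0],[-1,7,-1,2,0,0,0],[-1,0,0,0,0,0,0]]'
python3 - <<'E'
from h import *
p,d=snap('side','s4.png')
a=cv2.resize(p[110:215,220:345],None,fx=5,fy=5,interpolation=cv2.INTER_CUBIC)[:,:,::-1]
cv2.imwrite('pics/s4c.png',a)
E
```

```text
t: 4.55
eef_pos: [0.5229, -0.232, 0.1002]
tool_rot: [0.0, 0.997, -0.071, 0.001]
contact_force: [-0.8, 0.8, 0.4]
gripper_width: -0.0
grasp_force: 0.1
t: 5.18
eef_pos: [0.551, -0.2359, 0.1109]
tool_rot: [-0.0, 0.997, -0.071, 0.0]
contact_force: [-0.6, 0.3, 0.4]
gripper_width: 0.0
grasp_force: 0.0
```

View pics/s4c.png

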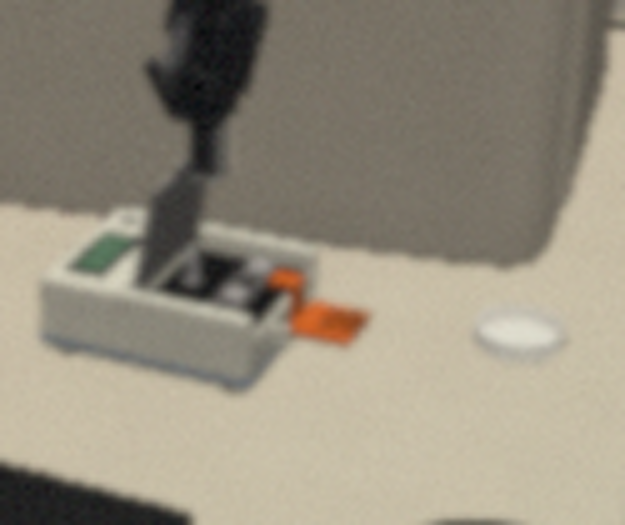

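The lid is nearly upright, with its top edge at crop (160–205,180), and the fingertips are behind it. I keep pushing past upright.

```bash
python3 -m creep '[[-1,7,-1,1,0,0,0],[-1,7,-1,0,0,0,0],[-1,7,-1,0,0,0,0],[-1,7,-1,-1,0,0,0],[-1,0,0,0,0,0,0]]'
python3 -m creep '[[-1,6,-1,0,0,0,0],[-1,0,0,0,0,0,0],[-1,0,0,0,0,0,0]]'
python3 - <<'E'
from h import *
p,d=snap('side','s5.png')
a=cv2.resize(p[110:215,220:345],None,fx=5,fy=5,interpolation=cv2.INTER_CUBIC)[:,:,::-1]
cv2.imwrite('pics/s5c.png',a)
E
```

```text
t: 5.85
eef_pos: [0.5788, -0.2398, 0.1106]
tool_rot: [-0.0, 0.997, -0.071, 0.0]
contact_force: [0.0, -1.0, 0.6]
gripper_width: 0.0
grasp_force: 0.0
t: 6.22
eef_pos: [0.5841, -0.2409, 0.1107]
tool_rot: [0.0, 0.997, -0.072, -0.0]
contact_force: [0.6, 0.1, 0.6]
gripper_width: -0.003
grasp_force: 0.0
```

View pics/s5c.png

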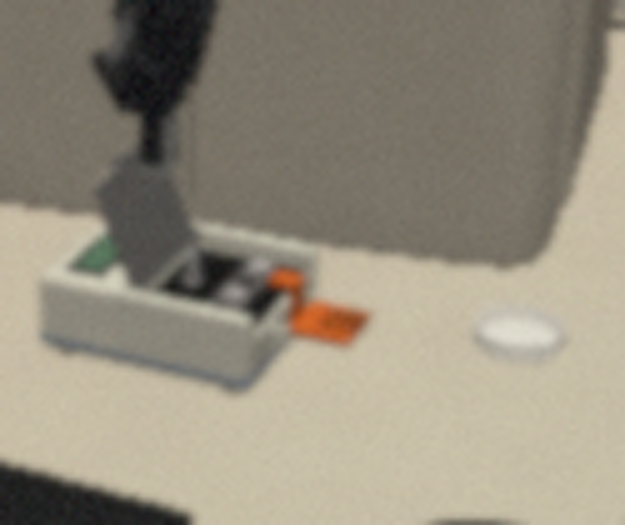

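The lid now leans back past upright (edge at crop (100–170,175)). I back away forwards and up, then check.

```bash
python3 -m creep '[[-1,-15,2,0,0,0,0],[-1,-40,6,10,0,0,0],[-1,-50,7,40,0,0,0],[-1,-50,7,40,0,0,0],[-1,0,0,0,0,0,0]]'
python3 -m creep '[[-1,0,0,0,0,0,0],[-1,0,0,0,0,0,0],[-1,0,0,0,0,0,0]]'
python3 - <<'E'
from h import *
p,d=snap('side','s6.png')
a=cv2.resize(p[110:215,220:345],None,fx=4,fy=4,interpolation=cv2.INTER_CUBIC)[:,:,::-1]
t,dt=snap('top','t6.png')
b=cv2.resize(t[110:215,290:365],None,fx=4,fy=4,interpolation=cv2.INTER_CUBIC)[:,:,::-1]
cv2.imwrite('pics/c6.png',np.hstack([a,b]))
X=cloud('side',p,d);R=X[110:215,220:345].reshape(-1,3)
r=R-[.562,-.2352,0];x=r[:,0]*.989-r[:,1]*.146;y=r[:,0]*.146+r[:,1]*.989
m=(abs(y)<.03)&(x>-.01)&(x<.09)&(r[:,2]>.065)&(r[:,2]<.14)
print(m.sum(),np.polyfit(r[m,2],x[m],1),r[m,2].max(),x[m].max())
E
```

```text
t: 6.9
eef_pos: [0.4293, -0.22, 0.201]
tool_rot: [0.001, 0.997, -0.073, 0.001]
contact_force: [0.2, -0.1, 0.5]
gripper_width: 0.002
grasp_force: 0.0
t: 7.28
eef_pos: [0.4324, -0.219, 0.1974]
tool_rot: [-0.0, 0.997, -0.071, -0.001]
contact_force: [0.6, -0.6, -0.5]
gripper_width: 0.001
grasp_force: 0.0
205 [ 0.41249414 -0.00573913] 0.12049093751482631 0.04775136698351184
```

View pics/c6.png

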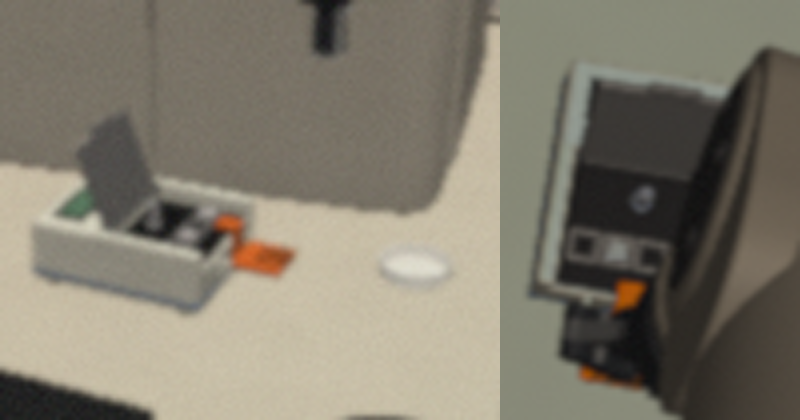

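The lid leans back at about 1.96 rad, against its stop. The arm is clear and the reader and dish haven't moved, so I hand in.

```bash
python3 -c "
from station import *
print(hand_in())"
```

```text
the job is handed in; nothing more can be done
None
```

I pressed the release tab, pushed the sprung lid back to its stop (measured at about 1.96 rad), moved the arm clear and handed the job in at about 7.4 s. The reader, and the dish beside it, look unmoved in the last pictures; the cartons and bottle were not re-checked, but the arm stayed well away from them.

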